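# Hinge axle from the tool block into the vee-blocks

### The arm

A 6-joint arm with a two-finger parallel gripper is mounted at the origin on the work surface. World frame = base frame: x ahead of the robot, y to its left, z up, the work surface at z = 0. Lengths are in mm, angles in rad, forces in N, time in s.
With the tool pointing down it reaches from about 200 to 875 mm from the base axis. Payload 3.4 kg.
Tool frame: the origin (TCP) lies between the finger pads; the fingertips stand 17 mm ahead of it and the grasp point (between the pads) lies 2 mm behind it (arm.tcp_to_tips is the distance from the TCP to the fingertips, in mm); z points along the fingers, y is the line along which they close (so a half turn about z gives the same grasp; the last joint's range is limited). The gripper opens to 94 mm and grips with 3 to 60 N. Pads are 16 mm wide; open, the fingers measure 119 mm over their backs; the gripper's body (75 mm by 177 mm) begins 78 mm behind the grasp point.
Start: joints at [-1.378, 0.276, 1.505, -0, 1.361, -0.121], TCP at [177.488, -546.957, 222.493] pointing down, gripper open.
Joint ranges: [-2.89, 2.89], [-0.75, 2.08], [0.22, 2.7], [-1.18, 4.32], [0.11, 2.71], [-2.7, 2.7]. Speed limits (rad/s): [2.57, 2.57, 3.14, 3.14, 3.14, 3.14].

### API

Orientations are given as a rotation vector (axis times angle).
In Python, from rig import arm, capture gives the robot as it stands.
- The arm moves only by the tool servo_tool, never from a script. Its argument "plan" is a list of rows, each a list of 2 entries, a list of its own where there are three numbers: the shift along the tool's x, y, z each as a share of 0.25 m, from -1 to 1, then the turn, a rotation vector about the tool's x, y, z each as a share of 90 degrees, from -1 to 1. In form: [[[tx, ty, tz], [wx, wy, wz]], ...]. A call has 1 to 5 rows; each row shifts and turns the commanded pose from where the row before left it, along the tool's axes as they then stand; what a row does not reach is not made up. A row lasts 1/8 s, in which the tool goes at most 62.5 mm and 10.7 degrees, less where a joint would pass 70% of its speed; a pose out of reach is approached as far as the arm can. A call with a number of a shift or a turn outside -1 to 1 is refused whole. A call with a gripper value outside its range is refused whole. "hand" is the opening, from -1 (shut) to 1 (fully open), set as the call begins (left out, the last holds). The fingers move at their own pace and stop on an object; "force" is the grip in N (left out, the last holds). Time passes only in rows, so rows that do not move let the fingers close. It gives the time, the measured TCP pose, the force, the opening and the grip force at its end, in the units of the state.
- arm.read_state(): the state, without advancing time (a new reading comes with each control period).
- capture(name): name is "scene" or "side" or "wrist"; returns a dict with "img" (400x640x3 uint8, red, green, blue), "K" (3x3 intrinsics, pixels), "view" (4x4, takes a point from world to camera coordinates). Camera axes: x right, y down, z forward; pixel columns grow to the right and rows downward; lengths in mm; the calibration is good to about 2 mm. A picture is of the moment at which its call begins. There is no depth.
- arm.finish_job(): hands the job in; it is judged then, once.
The state is a dict: "clock": time; "q": joint angles; "dq": joint speeds; "joint_efforts": joint torques, N m; "position": TCP position; "tcp_rot": TCP orientation; "ft_force": force on the tool from outside, world axes, zero at the start; "ft_torque": the same for the moment, N m; "finger_gap": opening from 0.0 (shut) to 1.0 (fully open); "grip_force": force on a finger pad.
Only numpy, scipy, OpenCV 4.12 (cv2) and the standard library are available. Lean on these libraries where they do the work, as an engineer would, in place of code of your own. Each camera call takes 0.05 s, during which the arm holds its last target. There are 200 camera calls.

### The job

Draw the long steel hinge axle with the flat brass head straight out of the leaning tool block and lay it gently in the two vee-blocks of the run-out gauge, ready for checking: its plain shaft lying down in both vees over their full width, the head and the threaded end clear of the blocks, either way round. Lower it right into the vees before letting go, do not drop it. Leave the two other tools in the block, and the block and everything else on the bench where they are, and keep off the dial gauge.

Things in the scene. Friction and masses are not known exactly. Their poses are not given: they have to be found in the camera images.
- axle: steel hinge axle to move, 156 mm long. Origin: centre of its threaded end; own z runs to the head. z 0-10 mm dark thread, 9 mm thick; 10-150 bright shaft, 12 mm thick; 150-156 flat brass head, 20 mm wide; balance point 85. Its turn about z means nothing. Starts thread down, 55 mm deep in one bore of the tool block, leaning 36 to 38 degrees from vertical towards the block's +x
- axle_mid (a point): point on the axle's centre line at the middle of its plain shaft, 80 mm from the threaded end; axes as axle
- holder: beech tool block, 205 mm long (own y), 42 thick, 65 deep, on a flat steel foot 125 x 220 x 8 mm; 1.8 kg, stands loose. Origin: on the bench below it. It leans 33 degrees from vertical towards own +x. Three bores 15 mm wide, 55 deep, along the lean, 72 apart along y; middle mouth at x 17, z 74 mm. One tool in each, in any order
- fixture: run-out gauge, fixed: dark granite plate 220 (own x) x 180 (y) x 20 mm with two grey steel vee-blocks; the vees run along own y at x = -35 mm. Blocks 45 mm wide (x; 55 at the foot), 22 thick (y), centred at y = +43 and -43 (64 mm free between), tops 76 mm above the bench; vees 90 degrees, 32 wide, 16 deep. Origin: centre of the plate's underside
- vee_mid (a point): point midway between the two vee-blocks on the line where the centre line of the 12 mm shaft lies when seated, 68.5 mm above the bench; axes as fixture (y along the vees)
- gauge: delicate dial gauge on a steel column on the same plate, swung away: column 14 mm diameter at the fixture's x = +85 mm, y = 0, up to 170 mm above the bench; dial 56 mm diameter centred at x = +94, y = +85 mm, 130 mm above the bench, its plunger hanging down to 66 mm. Not to be touched. Origin and axes as fixture
- driver: nut driver with red handle (23 mm thick) standing in another bore, top about 103 mm out of the bore; origin at its lower end, own z along it
- drift: plain brass drift rod, 12 mm diameter, 131 mm long, standing in the third bore; origin at its lower end, own z along it
- binocular: blue-grey marine binocular body, 250 x 206 x 85 mm, 1.5 kg, lying on the bench; origin under its middle
- cap: brass hinge cover cap, 30 mm diameter, 11 mm high, on the bench; origin under its centre
- lens: frosted test lens in an aluminium ring, 52 mm diameter, 8.5 mm high, on the bench; origin under its centre
- guard: black rubber eyepiece guard, 48 mm diameter, 26 mm high, on the bench; origin under its centre

How it is judged:
By the outcome, as a careful person would: the job done as asked, in the order asked, and still so for the second after the job is handed in, with the robot touching nothing.
It also fails if it takes over 42 s, if anything falls off the work surface, if the arm or the gripper's body presses on something with over 40 N, if the wrist force passes 120 N, or if a joint passes its speed limit or range.

## Working session

There is one attempt and no reset: what is moved stays moved. The work goes in short steps, Python scripts to look and compute and a tool call to move; the robot and the scene stay as the last step left them, time stands still between calls to the robot, and variables do not carry over. Pictures are saved under pics/ and viewed, at most 10 in all, crops included, and the job is handed in when it is done.

Besides the shell and the picture viewer there is one more tool, called after "Request:" as name(argument=value, ...), one argument or row to a line, values as JSON. servo_tool: Moves the arm, as the interface text tells. Its arguments: {"type":"object","properties":{"plan":{"type":"array","items":{"type":"array"}},"hand":{"type":"number"},"force":{"type":"number"}},"required":["plan"]}

```bash
mkdir -p pics; ls; python3 - <<'E'
from rig import arm,capture
import cv2,numpy as np,pickle
for n in ("scene","side"):
    c=capture(n); cv2.imwrite(f"pics/{n}0.png",c["img"][:,:,::-1]); pickle.dump(c,open(n+"0.pkl","wb"))
    V=c["view"];print(n,(-V[:3,:3].T@V[:3,3]).round(),V[2,:3].round(2),c["K"][0,0])
print(arm.read_state())
E
```

```text
pics
scene [1119.  426.  868.] [-0.54 -0.32 -0.78] 378.4156984839471
side [ 268. -987.  837.] [ 0.22  0.8  -0.56] 478.90752248361275
{'clock': 0.1, 'q': array([-1.37798925e+00,  2.76488627e-01,  1.50599041e+00, -2.84156148e-06,
        1.36072485e+00, -1.20966666e-01]), 'dq': array([ 1.09135315e-03, -1.81172778e-03, -2.38768815e-03, -5.20701372e-05,
        1.23637816e-03, -1.01330409e-03]), 'joint_efforts': array([ 1.12264985e-03, -4.05457127e+01, -2.37780333e+01,  7.03944988e-02,
        2.98662193e-02, -4.14130511e-05]), 'position': array([ 177.39159526, -546.4382498 ,  221.72225569]), 'tcp_rot': array([-3.10141864e+00, -4.90604591e-01,  9.52047905e-05]), 'ft_force': array([-0.1959918 , -0.49458585,  0.21352666]), 'ft_torque': array([ 0.01408378, -0.02508737, -0.04727523]), 'grip_force': 0.0, 'finger_gap': 0.9973466959742392}
```

View pics/scene0.png

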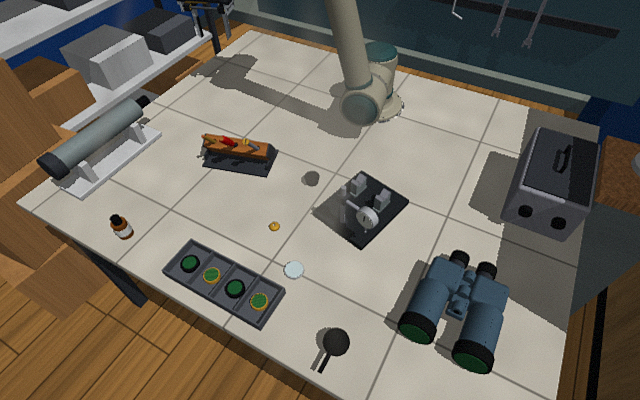

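View pics/side0.png

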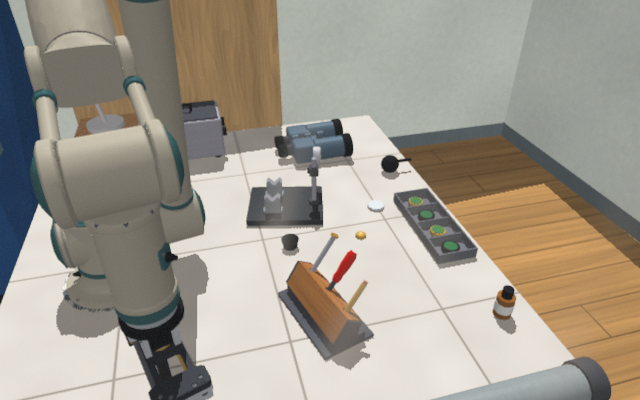

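The block stands at scene (240,152) and side (325,310). In the side view the axle, with its brass head at (334,236), is in the far bore, the red driver is in the middle and the drift is in the near bore. The gauge is at scene (362,208) and side (287,205). Next I'll look at enlarged crops.

```bash
python3 - <<'E'
import cv2,numpy as np
s=cv2.imread("pics/scene0.png");d=cv2.imread("pics/side0.png")
def crop(i,x,y,w,h):
    return cv2.resize(i[y:y+h,x:x+w],(400,300),interpolation=cv2.INTER_CUBIC)
a=np.hstack([crop(s,190,120,100,75),crop(s,305,165,112,84)])
b=np.hstack([crop(d,270,225,120,90),crop(d,236,140,100,75)])
b2=crop(d,270,275,120,90)
cv2.imwrite("pics/crops.png",np.vstack([a,b]))
E
```

```text
(no output)
```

View pics/crops.png

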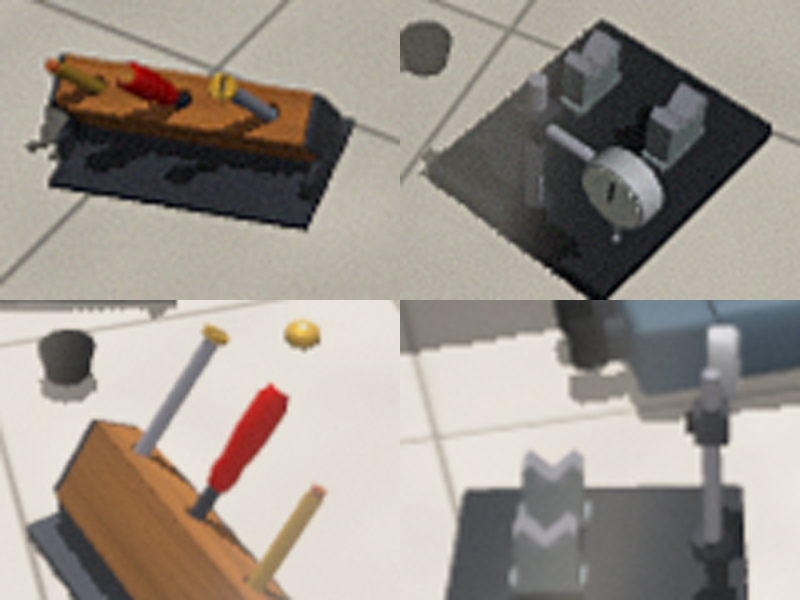

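```bash
cat > h.py <<'E'
import numpy as np,pickle
def load(n): return pickle.load(open(n,"rb"))
def ray(c,p):
    V=c["view"];R=V[:3,:3];d=R.T@np.linalg.inv(c["K"])@np.array([p[0],p[1],1.]);return -R.T@V[:3,3],d/np.linalg.norm(d)
def onz(c,p,z):
    o,d=ray(c,p);return o+d*(z-o[2])/d[2]
def tri(c1,p1,c2,p2):
    o1,d1=ray(c1,p1);o2,d2=ray(c2,p2);t=np.linalg.lstsq(np.c_[d1,-d2],o2-o1,rcond=None)[0]
    a,b=o1+d1*t[0],o2+d2*t[1];return (a+b)/2,np.linalg.norm(a-b)
def proj(c,P):
    q=c["K"]@(c["view"][:3,:3]@P+c["view"][:3,3]);return q[:2]/q[2]
E
python3 - <<'E'
from h import *
np.set_printoptions(precision=1,suppress=True)
s,d=load("scene0.pkl"),load("side0.pkl")
h,e=tri(s,(245.75,141.5),d,(334.5,235.5));m,e2=tri(s,(258,148.75),d,(312,270.6))
u=(h-m)/np.linalg.norm(h-m);print("head",h,e,"mouth",m,e2,"u",u,"len",np.linalg.norm(h-m),"lean",np.degrees(np.arccos(u[2])),"az",np.degrees(np.arctan2(u[1],u[0])))
foot=[onz(s,(190+x/4,120+y/4),8) for x,y in((52,185),(305,228),(352,120))];print("foot",foot)
f=foot[1]-foot[0];print(np.linalg.norm(f),np.degrees(np.arctan2(f[1],f[0])))
C=[onz(s,p,20) for p in((361.6,170.6),(408.6,201.4),(361,248.4),(312,212.6))]
print("plate",C,[np.linalg.norm(C[i]-C[i-3])for i in range(4)]);o=sum(C)/4
x=C[3]-C[0]+C[2]-C[1];x/=np.linalg.norm(x);y=np.cross([0,0,1],x);print("o",o,"x",x,np.degrees(np.arctan2(x[1],x[0])))
vm=o-35*x;vm[2]=68.5;print("vee_mid",vm)
for yy in(43,-43):
  print(proj(s,vm+y*yy),proj(d,vm+y*yy))
dial=o+94*x+85*y;dial[2]=130;print("dial",dial,proj(s,dial),proj(d,dial))
E
```

```text
head [ 524.8 -167.3  150.8] 1.7742031755233258 mouth [ 466.9 -181.3   69.5] 2.6650152876903803 u [0.6 0.1 0.8] len 100.85202273953384 lean 36.22522161190377 az 13.550712869505873
foot [array([ 565.8, -336.2,    8. ]), array([ 508.3, -130.5,    8. ]), array([ 388.8, -165.5,    8. ])]
213.58012380031977 105.62385835307522
plate [array([354. , 122.6,  20. ]), array([400.9, 294.5,  20. ]), array([610.3, 243. ,  20. ]), array([569.,  70.,  20.])] [np.float64(178.20342117117218), np.float64(215.57329548553344), np.float64(177.75647232980867), np.float64(221.3684912773573)]
o [483.6 182.5  20. ] x [ 1.  -0.2 -0. ] -13.784810176429078
vee_mid [449.6 190.9  68.5]
[382.4 196.5] [275.2 180.2]
[358.2 181. ] [273.6 196.1]
dial [595.1 242.7 130. ] [366.5 219.3] [317.5 155.1]
```

```bash
cat >> h.py <<'E'
from scipy.spatial.transform import Rotation as Ro
def frame(z,y):
    z=z/np.linalg.norm(z);y=y-z*(y@z);y/=np.linalg.norm(y);return np.c_[np.cross(y,z),y,z]
def rows(st,P,R,n=None,rmax=9.,tmax=50.):
    P0=np.array(st["position"]);R0=Ro.from_rotvec(st["tcp_rot"]);w=(R0.inv()*Ro.from_matrix(R)).as_rotvec()
    n=n or int(np.ceil(max(np.degrees(np.linalg.norm(w))/rmax,np.linalg.norm(P-P0)/tmax,1)));out=[]
    for i in range(n):
        t=R0.inv().apply((P-P0)/n)/250;out.append([[round(float(v),3) for v in t],[round(float(v),3) for v in w/n/(np.pi/2)]]);R0=R0*Ro.from_rotvec(w/n)
    for k in range(0,n,5): print(str(out[k:k+5]).replace(" ",""))
def az(a,t): # dir with azimuth a, polar angle t from up
    a,t=np.radians([a,t]);return np.array([np.sin(t)*np.cos(a),np.sin(t)*np.sin(a),np.cos(t)])
E
python3 - <<'E'
from h import *
from rig import arm
u=az(14.5,36.8);z=az(14.5,140);R=frame(z,-az(104.5,90));g=np.array([466.9,-181.3,69.5])+42*u
print(g,R);rows(arm.read_state(),g-88*z,R)
E
```

```text
[ 491.2576179  -175.0006917   103.13071758] [[ 7.41644120e-01  2.50380004e-01  6.22313308e-01]
 [ 1.91802211e-01 -9.68147640e-01  1.60941164e-01]
 [ 6.42787610e-01 -6.11470918e-17 -7.66044443e-01]]
[[[0.159,-0.115,0.023],[-0.002,0.049,0.004]],[[0.156,-0.117,0.035],[-0.002,0.049,0.004]],[[0.152,-0.118,0.046],[-0.002,0.049,0.004]],[[0.147,-0.119,0.058],[-0.002,0.049,0.004]],[[0.141,-0.12,0.069],[-0.002,0.049,0.004]]]
[[[0.135,-0.121,0.079],[-0.002,0.049,0.004]],[[0.127,-0.122,0.089],[-0.002,0.049,0.004]],[[0.119,-0.123,0.098],[-0.002,0.049,0.004]],[[0.111,-0.124,0.107],[-0.002,0.049,0.004]]]
```

Request:
servo_tool(
  plan=[
    [[0.159, -0.115, 0.023], [-0.002, 0.049, 0.004]],
    [[0.156, -0.117, 0.035], [-0.002, 0.049, 0.004]],
    [[0.152, -0.118, 0.046], [-0.002, 0.049, 0.004]],
    [[0.147, -0.119, 0.058], [-0.002, 0.049, 0.004]],
    [[0.141, -0.12, 0.069], [-0.002, 0.049, 0.004]],
  ],
  hand=0.1,
)

```text
clock: 0.72
position: [322.3, -346.8, 193.0]
tcp_rot: [-3.01, -0.426, -0.592]
ft_force: [-0.3, 0.1, -0.3]
finger_gap: 0.553
grip_force: 0.0
```

Request:
servo_tool(
  plan=[
    [[0.135, -0.121, 0.079], [-0.002, 0.049, 0.004]],
    [[0.127, -0.122, 0.089], [-0.002, 0.049, 0.004]],
    [[0.119, -0.123, 0.098], [-0.002, 0.049, 0.004]],
    [[0.111, -0.124, 0.107], [-0.002, 0.049, 0.004]],
    [[0, 0, 0], [0, 0, 0]],
  ],
)

```text
clock: 1.35
position: [435.8, -185.2, 167.5]
tcp_rot: [-2.855, -0.367, -1.03]
ft_force: [-0.4, -1.0, 0.1]
finger_gap: 0.55
grip_force: 0.0
```

```bash
cat > snap.py <<'E'
import sys,cv2,pickle
from rig import arm,capture
from h import *
np.set_printoptions(precision=2,suppress=True)
tag=sys.argv[1]
for n in sys.argv[2:]:
    c=capture(n);pickle.dump(c,open(n+tag+".pkl","wb"));cv2.imwrite(f"pics/{n}{tag}.png",c["img"][:,:,::-1])
s=arm.read_state();print(s["clock"],s["position"],s["q"],s["ft_force"],s["finger_gap"],s["grip_force"]);print(Ro.from_rotvec(s["tcp_rot"]).as_matrix())
E
python3 snap.py 1 wrist scene side
```

```text
1.5 [ 437.01 -190.77  169.59] [-1.1   0.04  2.21  0.88  0.93 -0.34] [-0.34  0.68  0.77] 0.5475545121540359 0.0
[[ 0.74  0.25  0.62]
 [ 0.2  -0.97  0.15]
 [ 0.64  0.01 -0.77]]
```

View pics/wrist1.png

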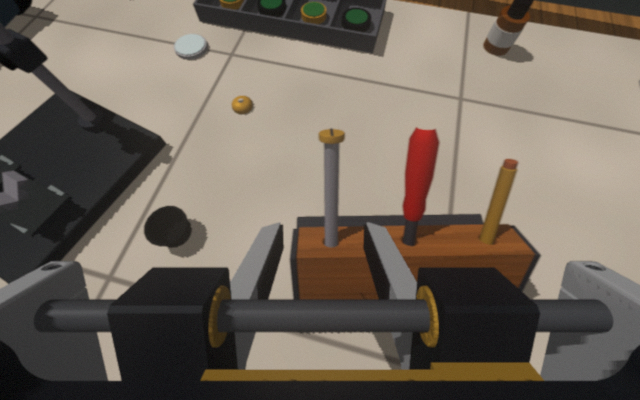

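The wrist view shows the axle between the finger lines, with its head top at (331,134) and its mouth at (332,244). I'll triangulate these against the fixed views.

```bash
python3 - <<'E'
from h import *
from rig import arm
np.set_printoptions(precision=1,suppress=True)
w,s,d=load("wrist1.pkl"),load("scene0.pkl"),load("side0.pkl")
def multi(l):
    A=0;b=0
    for c,p in l:
        o,v=ray(c,p);M=np.eye(3)-np.outer(v,v);A=A+M;b=b+M@o
    return np.linalg.solve(A,b)
h=multi([(s,(245.75,141.5)),(d,(334.5,235.5)),(w,(331,133.5))]);m=multi([(s,(258,148.75)),(d,(312,270.6)),(w,(332,244))])
print(h,m)
st=arm.read_state();R=Ro.from_rotvec(st["tcp_rot"]).as_matrix();p=np.array(st["position"])
u=(h-m)/np.linalg.norm(h-m);print(u,np.degrees(np.arccos(u[2])),np.degrees(np.arctan2(u[1],u[0])),"L",np.linalg.norm(h-m))
print("tool-frame u",R.T@u)
for k in(0,42):
  print(k,"tool",R.T@(m+k*u-p), [proj(c,m+k*u) for c in(w,s,d)])
print("proj tcp+90z in wrist",proj(w,p+R[:,2]*90), proj(w,h),proj(w,m))
E
```

```text
[ 525.4 -167.9  151.5] [ 466.1 -184.    69.5]
[0.6 0.2 0.8] 36.85963660176424 15.231462492111733 L 102.57153064913133
tool-frame u [ 1.  -0.  -0.2]
0 tool [-41.   -0.2  96.1] [array([328.9, 242.8]), array([257.1, 148.5]), array([311.4, 271.2])]
42 tool [-0.1 -0.3 86.3] [array([329.1, 203.6]), array([252.5, 145.8]), array([320.8, 256.6])]
proj tcp+90z in wrist [329.4 202.3] [329.6 134.9] [328.9 242.8]
```

Request:
servo_tool(
  plan=[
    [[0, 0, 0.09], [0, 0, 0]],
    [[0, 0, 0.09], [0, 0, 0]],
    [[0, 0, 0.09], [0, 0, 0]],
    [[0, 0, 0.08], [0, 0, 0]],
    [[0, 0, 0], [0, 0, 0]],
  ],
)

```text
clock: 2.12
position: [491.6, -177.1, 101.5]
tcp_rot: [-2.86, -0.366, -1.033]
ft_force: [0.1, -0.3, 0.1]
finger_gap: 0.55
grip_force: 0.0
```

Request:
servo_tool(
  plan=[
    [[0, 0, 0], [0, 0, 0]],
    [[0, 0, 0], [0, 0, 0]],
    [[0, 0, 0], [0, 0, 0]],
    [[0, 0, 0], [0, 0, 0]],
    [[0, 0, 0], [0, 0, 0]],
  ],
  hand=-1,
  force=30,
)

```text
clock: 2.75
position: [491.1, -176.4, 102.2]
tcp_rot: [-2.86, -0.367, -1.035]
ft_force: [0.3, -0.1, 0.4]
finger_gap: 0.116
grip_force: 30.0
```

```bash
python3 snap.py 2 wrist scene side; python3 - <<'E'
from h import *
from rig import arm
st=arm.read_state();u=az(15.2,36.9);R=Ro.from_rotvec(st["tcp_rot"]).as_matrix();print(R.T@u)
E
```

```text
2.9 [ 491.18 -176.36  102.09] [-0.93  0.2   2.26  1.11  0.72 -0.5 ] [-0.49 -0.07  1.05] 0.11544286188513303 29.99268114566803
[[ 0.74  0.25  0.62]
 [ 0.2  -0.97  0.15]
 [ 0.64  0.01 -0.77]]
[ 0.97285582 -0.00158228 -0.23140667]
```

View pics/wrist2.png

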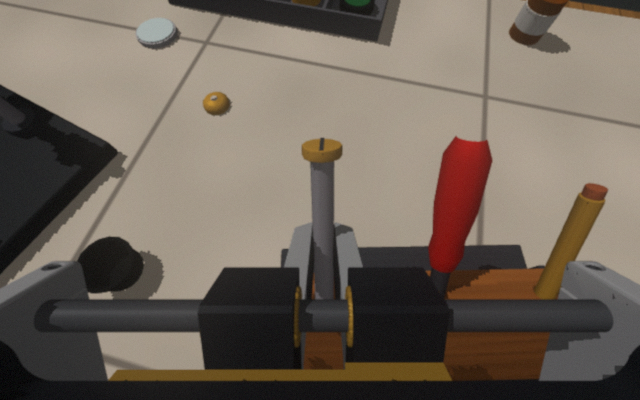

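The axle is gripped (gap about 11 mm, 30 N). Now I'll pull it out along its own axis.

Request:
servo_tool(
  plan=[
    [[0.019, 0, -0.005], [0, 0, 0]],
    [[0.039, 0, -0.009], [0, 0, 0]],
    [[0.039, 0, -0.009], [0, 0, 0]],
    [[0.039, 0, -0.009], [0, 0, 0]],
    [[0.039, 0, -0.009], [0, 0, 0]],
  ],
)

```text
clock: 3.52
position: [517.2, -168.5, 137.7]
tcp_rot: [-2.859, -0.367, -1.033]
ft_force: [0.7, 0.3, -1.2]
finger_gap: 0.121
grip_force: 30.0
```

Request:
servo_tool(
  plan=[
    [[0.049, 0, -0.012], [0, 0, 0]],
    [[0.078, 0, -0.019], [0, 0, 0]],
    [[0.078, 0, -0.019], [0, 0, 0]],
    [[0.1, 0, -0.025], [0, 0, 0]],
    [[0, 0, 0], [0, 0, 0]],
  ],
)

```text
clock: 4.15
position: [563.3, -156.7, 202.3]
tcp_rot: [-2.86, -0.371, -1.037]
ft_force: [0.3, -0.2, -0.7]
finger_gap: 0.115
grip_force: 30.0
```

```bash
python3 snap.py 3 wrist scene side; python3 - <<'E'
import cv2,numpy as np
s=cv2.imread("pics/scene3.png");d=cv2.imread("pics/side3.png")
def crop(i,x,y,w,h): return cv2.resize(i[y:y+h,x:x+w],(400,300),interpolation=cv2.INTER_CUBIC)
cv2.imwrite("pics/c3.png",np.hstack([crop(s,180,90,140,105),crop(d,250,190,140,105)]))
E
```

```text
4.3 [ 561.24 -156.13  199.55] [-0.75  0.1   2.03  0.85  0.79  0.01] [-0.15 -0.06 -1.  ] 0.11704636495538508 29.985206723213196
[[ 0.74  0.25  0.62]
 [ 0.2  -0.97  0.16]
 [ 0.64  0.01 -0.77]]
```

View pics/c3.png

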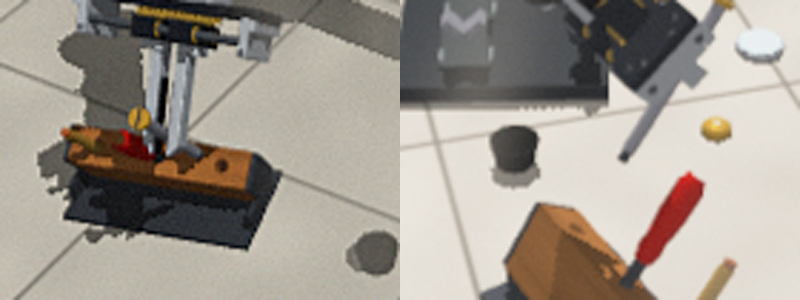

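The axle is clear of the block: thread end at side (329,245), head at side (363,191) and scene (229,132). Next I'll measure how it sits in the hand and plan the carry.

```bash
cat > carry.py <<'E'
from h import *
from rig import arm
import sys
np.set_printoptions(precision=2,suppress=True)
u_t=np.array([0.9729,-0.0016,-0.2314])           # axle dir (to head) in tool
R_t=np.c_[u_t,[0,1,0],np.cross(u_t,[0,1,0])]
fy=az(76.2,90); fx=az(-13.8,90)
y=-fx if False else None
vm=np.array([449.6,190.9,68.5])
# world: u->fy, tool y -> axis horizontal perp so that tool z points down
def target(grip_s,lift,vm=vm,ut=u_t,azf=76.2):
    f=az(azf,90);X=ut/np.linalg.norm(ut);Y=np.array([0,1,0])-X*X[1];Y/=np.linalg.norm(Y);T=np.c_[X,Y,np.cross(X,Y)]
    Z=np.array([0,0,-1.]);W=np.c_[f,np.cross(Z,f),Z];R=W@T.T
    g=vm+f*(grip_s-80)+np.array([0,0,lift]);return g+R[:,2]*2,R
E
python3 - <<'E'
from carry import *
w,s,d=load("wrist3.pkl"),load("scene3.pkl"),load("side3.pkl")
st=arm.read_state();R=Ro.from_rotvec(st["tcp_rot"]).as_matrix();p=np.array(st["position"]);g=p-2*R[:,2]
h,e=tri(s,(228.6,131.7),d,(362.7,191));print("head tool",R.T@(h-g),e, "expected",59*u_t)
print("exp thread/head side px",proj(d,g-R@u_t*97),proj(d,g+R@u_t*59),"scene head",proj(s,g+R@u_t*59))
P,R2=target(97,150);print(P,R2)
P,R2=target(97,150);rows(st,P,R2)
E
```

```text
head tool [ 57.82   0.19 -12.45] 1.02709654114425 expected [ 57.4   -0.09 -13.65]
exp thread/head side px [325.64 247.26] [362.02 190.75] scene head [228.65 131.34]
[453.54 206.96 216.55] [[ 0.23  0.97 -0.06]
 [ 0.94 -0.24 -0.22]
 [-0.23 -0.   -0.97]]
[[[0.001,-0.168,-0.01],[0.018,-0.059,-0.076]],[[0.02,-0.167,-0.006],[0.018,-0.059,-0.076]],[[0.04,-0.164,-0.005],[0.018,-0.059,-0.076]],[[0.059,-0.158,-0.004],[0.018,-0.059,-0.076]],[[0.077,-0.15,-0.006],[0.018,-0.059,-0.076]]]
[[[0.093,-0.14,-0.01],[0.018,-0.059,-0.076]],[[0.108,-0.128,-0.015],[0.018,-0.059,-0.076]],[[0.121,-0.115,-0.023],[0.018,-0.059,-0.076]],[[0.132,-0.1,-0.031],[0.018,-0.059,-0.076]]]
```

Request:
servo_tool(
  plan=[
    [[0.001, -0.168, -0.01], [0.018, -0.059, -0.076]],
    [[0.02, -0.167, -0.006], [0.018, -0.059, -0.076]],
    [[0.04, -0.164, -0.005], [0.018, -0.059, -0.076]],
    [[0.059, -0.158, -0.004], [0.018, -0.059, -0.076]],
    [[0.077, -0.15, -0.006], [0.018, -0.059, -0.076]],
  ],
)

```text
clock: 4.92
position: [501.6, 45.8, 209.0]
tcp_rot: [2.795, 1.286, 0.318]
ft_force: [-0.1, -0.1, -1.2]
finger_gap: 0.119
grip_force: 30.0
```

Request:
servo_tool(
  plan=[
    [[0.093, -0.14, -0.01], [0.018, -0.059, -0.076]],
    [[0.108, -0.128, -0.015], [0.018, -0.059, -0.076]],
    [[0.121, -0.115, -0.023], [0.018, -0.059, -0.076]],
    [[0.132, -0.1, -0.031], [0.018, -0.059, -0.076]],
    [[0, 0, 0], [0, 0, 0]],
  ],
)

```text
clock: 5.55
position: [455.5, 210.2, 214.5]
tcp_rot: [2.351, 1.837, -0.286]
ft_force: [-0.3, -0.6, -1.7]
finger_gap: 0.118
grip_force: 30.0
```

```bash
python3 snap.py 4 wrist scene side; python3 - <<'E'
from carry import *
rows(arm.read_state(),*target(97,40))
import cv2
s=cv2.imread("pics/scene4.png");d=cv2.imread("pics/side4.png");w=cv2.imread("pics/wrist4.png")
def crop(i,x,y,w,h): return cv2.resize(i[y:y+h,x:x+w],(400,300),interpolation=cv2.INTER_CUBIC)
cv2.imwrite("pics/c4.png",np.vstack([np.hstack([crop(s,300,120,140,105),crop(d,215,120,140,105)]),np.hstack([crop(w,0,0,640,400),crop(w,180,60,280,210)])]))
E
```

```text
5.7 [455.8  205.78 215.9 ] [ 0.42  0.26  1.57 -0.19  1.47  0.71] [ 0.64 -0.62 -1.08] 0.11923150195643233 29.98551070690155
[[ 0.24  0.97 -0.06]
 [ 0.94 -0.25 -0.23]
 [-0.24 -0.   -0.97]]
[[[0.035,-0.003,0.141],[-0.001,0.001,-0.002]],[[0.035,-0.003,0.142],[-0.001,0.001,-0.002]],[[0.035,-0.003,0.142],[-0.001,0.001,-0.002]]]
```

View pics/c4.png

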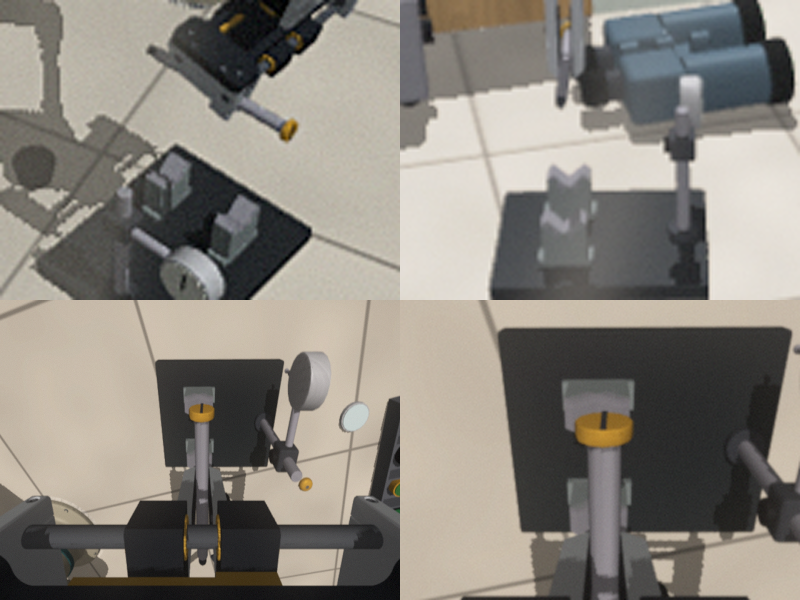

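The wrist view shows the plate's corners clearly, at about (250,80), (454,80), (265,222) and (431,222), and the far vee-block's back top edge centred at about (319,116). I'll refine the vee line from these.

```bash
python3 - <<'E'
from carry import *
import cv2
w=load("wrist4.pkl")
g=cv2.cvtColor(w["img"],cv2.COLOR_RGB2GRAY)
pts=np.array([(250,80.3),(454,80.3),(431.3,221.7),(264.7,221.7)],np.float32).reshape(-1,1,2)
q=cv2.cornerSubPix(g,pts.copy(),(4,4),(-1,-1),(3,50,.01)).reshape(-1,2);print(q)
C=[onz(w,p,20) for p in q];print(np.array(C),[np.linalg.norm(C[i]-C[i-3]) for i in range(4)])
o=sum(C)/4;x=C[1]-C[0]+C[2]-C[3];x/=np.linalg.norm(x);a=np.degrees(np.arctan2(x[1],x[0]));y=np.cross([0,0,1],x)
v=o-35*x;v[2]=68.5;print("o",o,"az",a,"vee",v)
for vv,xx,yy in((v,x,y),(vm,fx,fy)):
  print([proj(w,vv+54*yy+k*xx+[0,0,7.5]).round(1) for k in(-22.5,22.5)])
st=arm.read_state();R=Ro.from_rotvec(st["tcp_rot"]).as_matrix();gp=np.array(st["position"])-2*R[:,2]
u=R@u_t;print("u",u,"az",np.degrees(np.arctan2(u[1],u[0])));hd=gp+59*u;print("head pred px",proj(w,hd),"gp",gp)
E
```

```text
[[247.02  82.99]
 [453.93  81.23]
 [431.3  221.7 ]
 [264.67 221.81]]
[[392.41 290.15  20.  ]
 [604.34 239.66  20.  ]
 [568.57  66.36  20.  ]
 [352.35 119.05  20.  ]] [np.float64(217.86443862095118), np.float64(176.955105216031), np.float64(222.54735414443468), np.float64(175.73181357879494)]
o [479.42 178.8   20.  ] az -13.549613540559708 vee [445.39 187.    68.5 ]
[array([294.3, 129.5]), array([341.9, 129.3])]
[array([297.7, 124.4]), array([345.7, 124.3])]
u [ 0.25  0.97 -0.01] az 75.70214136919279
head pred px [325.31 159.88] gp [455.92 206.24 217.85]
```

Request:
servo_tool(
  plan=[
    [[0.033, -0.01, 0.14], [0, 0, 0]],
    [[0.033, -0.01, 0.14], [0, 0, 0]],
    [[0.033, -0.01, 0.14], [0, 0, 0]],
    [[0, 0, 0], [0, 0, 0]],
    [[0, 0, 0], [0, 0, 0]],
  ],
)

```text
clock: 6.32
position: [450.1, 207.0, 110.2]
tcp_rot: [2.357, 1.826, -0.278]
ft_force: [1.1, 0.3, 0.4]
finger_gap: 0.119
grip_force: 30.0
```

```bash
python3 snap.py 5 side scene wrist; python3 - <<'E'
import cv2,numpy as np
s=cv2.imread("pics/scene5.png");d=cv2.imread("pics/side5.png");w=cv2.imread("pics/wrist5.png")
def crop(i,x,y,w,h): return cv2.resize(i[y:y+h,x:x+w],(400,300),interpolation=cv2.INTER_CUBIC)
cv2.imwrite("pics/c5.png",np.vstack([np.hstack([crop(s,320,140,100,75),crop(d,235,140,80,60)]),np.hstack([crop(w,0,0,640,480),crop(w,180,60,280,210)])]))
E
```

```text
6.475 [450.36 207.89 110.55] [ 0.43  0.34  1.73 -0.2   1.22  0.77] [ 0.39  0.   -1.04] 0.1162355707498161 29.985590279102325
[[ 0.24  0.97 -0.05]
 [ 0.94 -0.25 -0.23]
 [-0.23  0.   -0.97]]
```

View pics/c5.png

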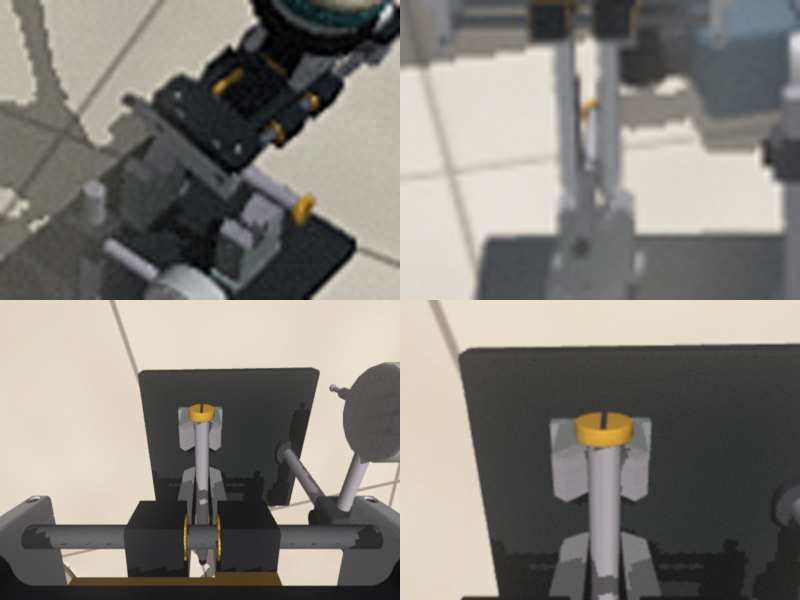

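In the wrist view the far block's outer top edge runs from about (287,167) to (354,167), with the shaft close to its centre. I'll get numbers from intensity profiles.

```bash
python3 - <<'E'
from carry import *
import cv2
w=load("wrist5.pkl");V=w["view"];print("cam",-V[:3,:3].T@V[:3,3])
g=cv2.cvtColor(w["img"],cv2.COLOR_RGB2GRAY).astype(int)
for r in(172,180): print(r,g[r,278:364].tolist())
for c in(290,296,345,350): print(c,g[130:215,c].tolist())
v2=np.array([445.4,187,68.5])
for v,a in((vm,76.2),(v2,76.45)):
  f=az(a,90);x=az(a-90,90)
  print([proj(w,v+yy*f+k*x+[0,0,7.5]).round(1).tolist() for yy in(54,32) for k in(-22.5,-16,16,22.5)])
q=cv2.cornerSubPix(g.astype(np.uint8),np.array([(223,95.5)],np.float32).reshape(-1,1,2),(4,4),(-1,-1),(3,50,.01)).ravel();print(q,onz(w,q,20))
q=cv2.cornerSubPix(g.astype(np.uint8),np.array([(511,96)],np.float32).reshape(-1,1,2),(4,4),(-1,-1),(3,50,.01)).ravel();print(q,onz(w,q,20))
E
```

```text
cam [477.72 314.12 250.46]
172 [56, 58, 55, 58, 56, 56, 55, 70, 112, 145, 144, 143, 143, 143, 140, 141, 139, 137, 136, 137, 134, 137, 140, 142, 141, 141, 145, 144, 147, 143, 145, 139, 123, 103, 110, 123, 132, 144, 151, 154, 157, 156, 156, 159, 163, 164, 170, 169, 170, 165, 163, 155, 150, 142, 131, 115, 93, 84, 90, 115, 141, 143, 143, 141, 144, 143, 142, 137, 138, 138, 140, 143, 141, 142, 140, 124, 86, 58, 57, 58, 53, 51, 55, 50, 54, 52]
180 [56, 58, 56, 55, 57, 53, 54, 56, 86, 121, 144, 141, 142, 141, 143, 141, 144, 143, 138, 139, 139, 141, 139, 137, 139, 140, 140, 141, 139, 142, 142, 142, 132, 115, 109, 123, 135, 140, 148, 155, 154, 158, 158, 159, 164, 167, 167, 168, 168, 167, 165, 154, 149, 140, 131, 116, 115, 135, 142, 144, 142, 143, 144, 142, 143, 143, 143, 141, 138, 139, 141, 138, 142, 140, 136, 115, 70, 57, 53, 52, 54, 54, 56, 55, 53, 54]
290 [58, 59, 57, 59, 56, 56, 54, 56, 55, 58, 55, 60, 70, 97, 116, 121, 134, 141, 143, 140, 132, 128, 124, 119, 119, 115, 119, 112, 115, 115, 116, 114, 115, 114, 115, 114, 124, 131, 130, 135, 138, 140, 143, 145, 147, 147, 145, 145, 141, 143, 14
[... 996 characters left out ...]
, 55, 55, 55, 63, 87, 110, 111, 127, 145, 140, 135, 132, 130, 126, 120, 120, 112, 115, 113, 113, 112, 110, 111, 112, 109, 110, 112, 122, 128, 129, 134, 137, 135, 139, 141, 141, 143, 141, 139, 137, 136, 138, 142, 137, 138, 139, 140, 139, 140, 140, 140, 143, 140, 140, 141, 144, 142, 143, 131, 106, 73, 56, 53, 52, 52, 50, 53, 52, 55, 51, 56, 54, 57, 55, 54, 54, 53]
[[290.5, 164.1], [300.9, 164.0], [351.9, 163.5], [362.2, 163.4], [292.5, 194.9], [302.3, 194.8], [350.6, 194.4], [360.4, 194.3]]
[[285.6, 171.3], [295.9, 171.1], [346.2, 170.5], [356.5, 170.3], [288.0, 201.3], [297.7, 201.2], [345.4, 200.6], [355.2, 200.5]]
[221.28  97.28] [394.78 291.61  20.  ]
[511.17  94.34] [603.89 240.43  20.  ]
```

```bash
python3 - <<'E'
from carry import *
w,d,s=load("wrist5.pkl"),load("side5.pkl"),load("scene5.pkl")
st=arm.read_state();R=Ro.from_rotvec(st["tcp_rot"]).as_matrix();gp=np.array(st["position"])-2*R[:,2];u=R@u_t
print("u",u,"gp",gp,"az",np.degrees(np.arctan2(u[1],u[0])))
for k in(59,45,30,25,20): print(k,proj(w,gp+k*u))
print("thread side",proj(d,gp-97*u),"head scene",proj(s,gp+59*u),"meas",(320+300/4,140+207/4))
for v in(vm,np.array([445.2,189.8,68.5])):
  f=az(76.4,90);x=az(-13.6,90)
  print("side near block peaks/notch",[proj(d,v-54*f+a*x+[0,0,b]).round(1).tolist() for a,b in((-16,7.5),(16,7.5),(0,-8.5))])
g=d["img"].astype(int).sum(2)//3
d0=load("side0.pkl")["img"].astype(int).sum(2)//3
for r in(192,194,196,200,204): print(r,d0[r,258:290].tolist())
E
```

```text
u [ 0.25  0.97 -0.  ] gp [450.47 208.34 112.49] az 75.70575363602792
59 [321.43 150.26]
45 [321.49 176.49]
30 [321.55 202.15]
25 [321.57 210.21]
20 [321.59 218.03]
thread side [270.51 190.3 ] head scene [394.94 191.67] meas (395.0, 191.75)
side near block peaks/notch [[267.7, 196.2], [279.0, 196.0], [273.6, 200.7]]
side near block peaks/notch [[266.2, 196.6], [277.5, 196.4], [272.2, 201.2]]
192 [81, 81, 81, 82, 82, 82, 84, 117, 151, 127, 109, 110, 110, 112, 111, 113, 113, 115, 116, 124, 123, 119, 117, 116, 161, 145, 115, 106, 108, 106, 108, 106]
194 [80, 82, 77, 81, 81, 83, 91, 140, 160, 154, 143, 124, 113, 113, 111, 113, 113, 121, 144, 162, 165, 156, 129, 120, 140, 124, 109, 108, 108, 106, 107, 106]
196 [81, 80, 81, 86, 85, 86, 134, 160, 161, 161, 163, 161, 151, 130, 117, 132, 154, 164, 169, 163, 164, 166, 128, 108, 111, 108, 109, 108, 109, 106, 107, 108]
200 [83, 83, 85, 83, 83, 86, 99, 108, 115, 114, 121, 127, 144, 157, 163, 151, 139, 130, 125, 123, 121, 119, 106, 96, 106, 109, 107, 106, 108, 109, 108, 107]
204 [83, 86, 84, 86, 85, 89, 99, 106, 109, 111, 111, 110, 113, 113, 116, 115, 117, 118, 120, 121, 121, 120, 114, 109, 110, 109, 111, 110, 111, 106, 109, 105]
```

```bash
sed -i 's/^vm=.*/vm=np.array([444.2,190.,68.5])/' carry.py; python3 - <<'E'
from carry import *
st=arm.read_state()
P,R=target(92,40,vm,u_t,76.3);rows(st,P,R,2)
s2=dict(position=P,tcp_rot=Ro.from_matrix(R).as_rotvec());rows(s2,*target(92,6,vm,u_t,76.3),n=4)
E
```

```text
[[[-0.012,-0.003,0.011],[0.0,0.001,-0.004]],[[-0.012,-0.003,0.011],[0.0,0.001,-0.004]]]
[[[0.008,-0.0,0.033],[0.0,0.0,-0.0]],[[0.008,-0.0,0.033],[0.0,0.0,-0.0]],[[0.008,-0.0,0.033],[0.0,0.0,-0.0]],[[0.008,-0.0,0.033],[0.0,0.0,-0.0]]]
```

Request:
servo_tool(
  plan=[
    [[-0.012, -0.003, 0.011], [0, 0.001, -0.004]],
    [[-0.012, -0.003, 0.011], [0, 0.001, -0.004]],
    [[0.008, 0, 0.033], [0, 0, 0]],
    [[0.008, 0, 0.033], [0, 0, 0]],
    [[0, 0, 0], [0, 0, 0]],
  ],
)

```text
clock: 7.1
position: [445.2, 201.1, 87.0]
tcp_rot: [2.346, 1.846, -0.282]
ft_force: [-0.5, -0.3, -0.9]
finger_gap: 0.12
grip_force: 30.0
```

Request:
servo_tool(
  plan=[
    [[0.008, 0, 0.033], [0, 0, 0]],
    [[0.006, 0, 0.025], [0, 0, 0]],
    [[0, 0, 0], [0, 0, 0]],
    [[0, 0, 0], [0, 0, 0]],
  ],
)

```text
clock: 7.6
position: [446.0, 201.4, 73.2]
tcp_rot: [2.346, 1.845, -0.279]
ft_force: [-0.7, -0.7, -0.7]
finger_gap: 0.117
grip_force: 30.0
```

```bash
python3 snap.py 6 side scene wrist; python3 - <<'E'
from carry import *
st=arm.read_state();rows(st,*target(92,0,vm,u_t,76.3),n=3)
w=load("wrist6.pkl")["img"].astype(int).sum(2)//3
for r in(160,172,180,190): print(r,w[r,272:372].tolist())
import cv2
s=cv2.imread("pics/scene6.png");d=cv2.imread("pics/side6.png");w=cv2.imread("pics/wrist6.png")
def crop(i,x,y,w,h): return cv2.resize(i[y:y+h,x:x+w],(400,300),interpolation=cv2.INTER_CUBIC)
cv2.imwrite("pics/c6.png",np.vstack([np.hstack([crop(s,320,140,100,75),crop(d,235,155,80,60)]),np.hstack([crop(w,0,0,640,480),crop(w,240,90,160,120)])]))
E
```

```text
7.75 [446.09 201.43  73.37] [ 0.42  0.37  1.8  -0.2   1.13  0.76] [-0.78  0.77 -1.71] 0.11688064708446436 29.985629618167877
[[ 0.23  0.97 -0.06]
 [ 0.95 -0.24 -0.23]
 [-0.23 -0.   -0.97]]
[[[0.002,0.001,0.009],[-0.0,0.0,0.001]],[[0.002,0.001,0.009],[-0.0,0.0,0.001]],[[0.002,0.001,0.009],[-0.0,0.0,0.001]]]
160 [63, 62, 61, 62, 62, 59, 62, 60, 61, 61, 67, 98, 145, 164, 166, 166, 162, 146, 127, 123, 125, 126, 126, 127, 125, 123, 124, 123, 122, 122, 124, 123, 122, 123, 121, 125, 129, 131, 133, 142, 148, 147, 147, 150, 151, 151, 152, 152, 153, 154, 153, 156, 152, 150, 149, 146, 146, 147, 145, 144, 143, 137, 130, 122, 111, 99, 85, 81, 83, 102, 119, 122, 126, 123, 121, 121, 121, 125, 121, 123, 120, 123, 122, 123, 125, 122, 123, 122, 127, 144, 154, 158, 160, 157, 130, 79, 59, 60, 60, 58]
172 [60, 58, 62, 57, 58, 61, 62, 58, 60, 62, 60, 67, 111, 147, 141, 129, 124, 126, 125, 124, 123, 122, 127, 125, 124, 122, 126, 126, 124, 126, 123, 125, 125, 127, 128, 131, 133, 135, 123, 114, 121, 140, 150, 158, 169, 173, 171, 171, 173, 176, 181, 183, 185, 183, 185, 184, 182, 175, 165, 156, 148, 131, 106, 
[... 454 characters left out ...]
1, 173, 165, 155, 144, 132, 129, 150, 157, 156, 153, 149, 145, 142, 141, 144, 143, 139, 142, 139, 143, 144, 147, 150, 145, 143, 144, 141, 139, 136, 135, 126, 130, 137, 131, 130, 132, 124, 112, 78, 62, 56, 58, 60]
190 [60, 61, 60, 60, 62, 62, 61, 60, 60, 61, 63, 75, 124, 158, 163, 164, 161, 162, 163, 159, 157, 157, 155, 158, 153, 157, 155, 157, 157, 158, 161, 160, 158, 159, 160, 160, 156, 157, 155, 132, 118, 134, 147, 155, 167, 174, 175, 174, 175, 178, 182, 185, 185, 188, 187, 183, 181, 175, 167, 152, 142, 126, 107, 130, 156, 157, 160, 160, 162, 160, 162, 164, 165, 167, 164, 163, 163, 163, 161, 162, 159, 159, 156, 159, 156, 155, 153, 156, 154, 159, 158, 160, 156, 159, 132, 86, 61, 58, 56, 59]
```

View pics/c6.png

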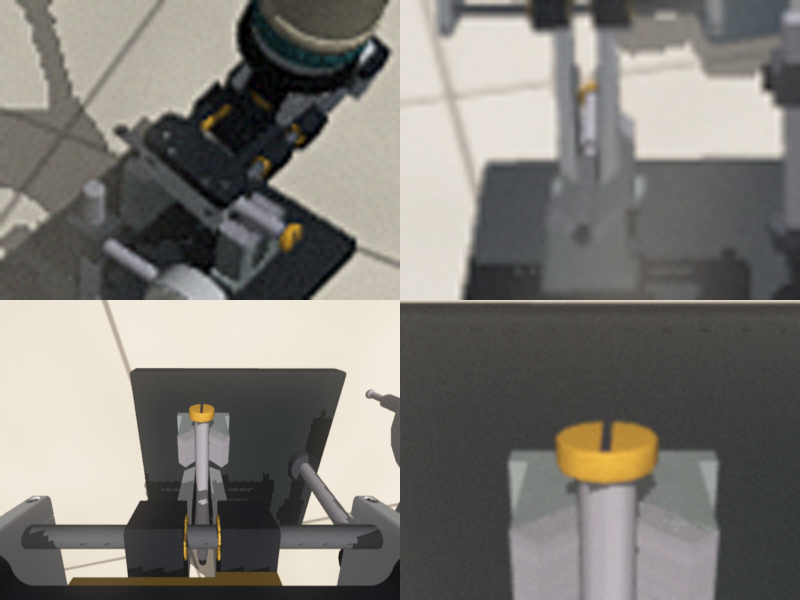

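The shaft is over the vees, 1.3 mm off centre towards -x (shaft column 322.7, block centre 325.3). The head is about 11 mm clear of the block. I'll shift by 1.3 mm and lower.

Request:
servo_tool(
  plan=[
    [[0, 0.005, 0], [0, 0, 0]],
    [[0.002, 0, 0.008], [0, 0, 0]],
    [[0.002, 0, 0.008], [0, 0, 0]],
    [[0, 0, 0], [0, 0, 0]],
    [[0, 0, 0], [0, 0, 0]],
  ],
)

```text
clock: 8.38
position: [447.1, 201.1, 69.0]
tcp_rot: [2.346, 1.845, -0.279]
ft_force: [-0.0, -0.1, -1.0]
finger_gap: 0.116
grip_force: 30.0
```

Request:
servo_tool(
  plan=[
    [[0.001, 0, 0.004], [0, 0, 0]],
    [[0, 0, 0], [0, 0, 0]],
    [[0, 0, 0], [0, 0, 0]],
  ],
)

```text
clock: 8.75
position: [447.1, 201.1, 68.0]
tcp_rot: [2.346, 1.845, -0.279]
ft_force: [0.4, -0.6, -1.2]
finger_gap: 0.117
grip_force: 30.0
```

Request:
servo_tool(
  plan=[
    [[0.001, 0, 0.004], [0, 0, 0]],
    [[0, 0, 0], [0, 0, 0]],
    [[0, 0, 0], [0, 0, 0]],
  ],
)

```text
clock: 9.12
position: [447.3, 201.1, 67.3]
tcp_rot: [2.346, 1.845, -0.278]
ft_force: [-1.0, 0.4, 4.3]
finger_gap: 0.115
grip_force: 30.0
```

Request:
servo_tool(
  plan=[
    [[0, 0, 0.002], [0, 0, 0]],
    [[0, 0, 0], [0, 0, 0]],
    [[0, 0, 0], [0, 0, 0]],
  ],
)

```text
clock: 9.5
position: [447.3, 201.2, 67.3]
tcp_rot: [2.346, 1.845, -0.278]
ft_force: [-1.3, 0.6, 6.5]
finger_gap: 0.118
grip_force: 30.0
```

Request:
servo_tool(
  plan=[
    [[0, 0, 0.002], [0, 0, 0]],
    [[0, 0, 0.002], [0, 0, 0]],
    [[0, 0, 0], [0, 0, 0]],
    [[0, 0, 0], [0, 0, 0]],
  ],
  force=6,
)

```text
clock: 10.0
position: [447.2, 201.1, 66.5]
tcp_rot: [2.346, 1.845, -0.277]
ft_force: [-1.8, 0.9, 8.6]
finger_gap: 0.124
grip_force: 6.0
```

```bash
python3 snap.py 7 wrist side scene; python3 - <<'E'
from carry import *
st=arm.read_state();print(st["ft_torque"]);R=Ro.from_rotvec(st["tcp_rot"]).as_matrix();u=R@u_t;print("u",u*100)
w=load("wrist7.pkl")["img"].astype(int).sum(2)//3
for r in(180,190): print(r,w[r,272:372].tolist())
E
```

```text
10.15 [447.15 201.06  66.45] [ 0.42  0.38  1.8  -0.21  1.11  0.76] [-2.08  0.12  8.75] 0.12363073905133326 5.999978855252266
[[ 0.23  0.97 -0.06]
 [ 0.95 -0.24 -0.23]
 [-0.23 -0.   -0.97]]
[-0.08  0.29 -0.14]
u [23.45 97.22 -0.11]
180 [61, 59, 61, 59, 62, 60, 62, 61, 62, 83, 112, 123, 125, 124, 126, 125, 123, 126, 124, 124, 124, 121, 122, 126, 127, 125, 125, 129, 130, 131, 134, 140, 144, 145, 143, 145, 146, 144, 140, 131, 121, 131, 143, 154, 162, 172, 175, 176, 176, 176, 179, 185, 187, 186, 187, 186, 184, 179, 171, 162, 154, 145, 130, 127, 142, 146, 148, 147, 145, 145, 146, 144, 143, 139, 142, 142, 131, 128, 131, 129, 126, 125, 124, 123, 124, 124, 124, 126, 126, 125, 123, 124, 120, 96, 62, 60, 60, 58, 62, 60]
190 [59, 61, 61, 62, 61, 65, 65, 87, 125, 152, 155, 156, 151, 149, 146, 146, 145, 143, 145, 144, 146, 144, 145, 143, 147, 150, 150, 151, 150, 153, 156, 153, 155, 154, 156, 157, 156, 157, 157, 143, 123, 130, 143, 154, 162, 171, 174, 175, 176, 179, 183, 186, 187, 188, 186, 186, 183, 180, 170, 163, 153, 140, 126, 139, 162, 161, 159, 160, 162, 159, 161, 159, 155, 159, 158, 155, 152, 149, 146, 144, 144, 144, 145, 142, 142, 142, 143, 145, 145, 149, 149, 151, 153, 150, 131, 90, 62, 60, 63, 58]
```

The shaft is now centred (323.3 against 323.4) at a grasp height of 68.4 mm with light downward contact, so it is seated. I'll release and withdraw straight up.

Request:
servo_tool(
  plan=[
    [[0, 0, 0], [0, 0, 0]],
    [[0, 0, 0], [0, 0, 0]],
    [[0, 0, 0], [0, 0, 0]],
    [[0, 0, 0], [0, 0, 0]],
  ],
  hand=-0.35,
)

```text
clock: 10.65
position: [447.0, 200.7, 65.3]
tcp_rot: [2.346, 1.845, -0.279]
ft_force: [0.2, 0.7, 0.4]
finger_gap: 0.322
grip_force: 0.0
```

```bash
python3 snap.py 8 wrist side scene; python3 - <<'E'
from h import *
w=load("wrist8.pkl")["img"].astype(int).sum(2)//3
for r in(190,): print(r,w[r,272:372].tolist())
import cv2
s=cv2.imread("pics/scene8.png");d=cv2.imread("pics/side8.png");w=cv2.imread("pics/wrist8.png")
def crop(i,x,y,w,h): return cv2.resize(i[y:y+h,x:x+w],(400,300),interpolation=cv2.INTER_CUBIC)
cv2.imwrite("pics/c8.png",np.vstack([np.hstack([crop(s,320,140,100,75),crop(d,235,155,80,60)]),np.hstack([crop(w,0,0,640,480),crop(w,240,90,160,120)])]))
E
```

```text
10.8 [447.02 200.75  65.4 ] [ 0.42  0.38  1.8  -0.21  1.11  0.76] [-0.15  0.04 -0.03] 0.3274709536563366 0.0
[[ 0.23  0.97 -0.06]
 [ 0.95 -0.24 -0.23]
 [-0.23 -0.   -0.97]]
190 [64, 61, 63, 59, 61, 64, 65, 89, 133, 156, 159, 155, 152, 149, 148, 146, 146, 147, 145, 146, 146, 147, 145, 147, 147, 148, 148, 148, 150, 155, 155, 155, 155, 157, 157, 158, 158, 156, 158, 143, 124, 131, 142, 156, 166, 172, 177, 179, 179, 181, 183, 186, 189, 189, 190, 190, 188, 182, 173, 167, 155, 145, 133, 141, 161, 162, 161, 161, 162, 162, 163, 161, 161, 159, 160, 152, 151, 147, 149, 148, 147, 145, 145, 146, 146, 145, 146, 147, 147, 147, 149, 151, 153, 155, 151, 123, 67, 59, 63, 62]
```

View pics/c8.png

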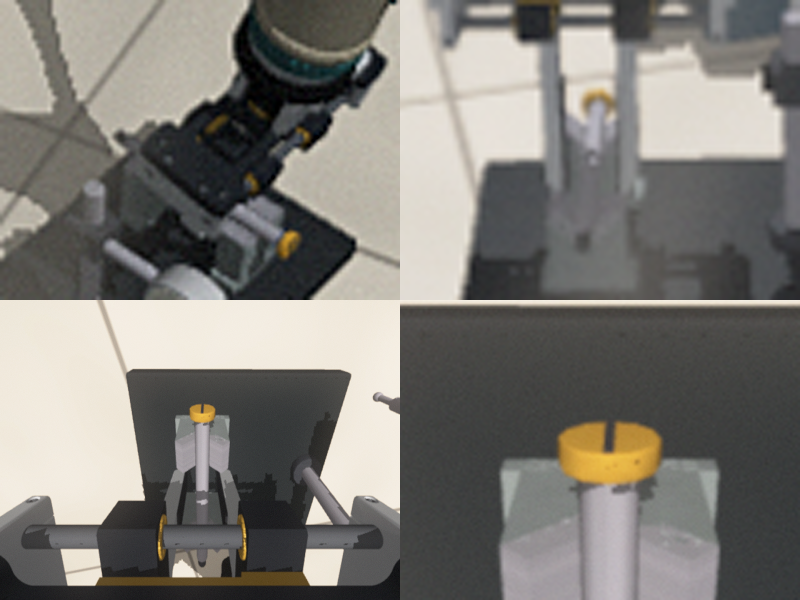

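The axle is lying in both vees with the fingers open around it, and it did not move on release. Retracting vertically.

Request:
servo_tool(
  plan=[
    [[-0.005, 0, -0.02], [0, 0, 0]],
    [[-0.01, 0, -0.039], [0, 0, 0]],
    [[-0.02, 0, -0.08], [0, 0, 0]],
    [[-0.03, 0, -0.12], [0, 0, 0]],
    [[-0.03, 0, -0.12], [0, 0, 0]],
  ],
)

```text
clock: 11.42
position: [447.0, 199.8, 164.8]
tcp_rot: [2.346, 1.845, -0.278]
ft_force: [-0.1, 0.4, -0.6]
finger_gap: 0.328
grip_force: 0.0
```

Request:
servo_tool(
  plan=[
    [[-0.04, 0, -0.17], [0, 0, 0]],
    [[-0.04, 0, -0.17], [0, 0, 0]],
    [[0, 0, 0], [0, 0, 0]],
    [[0, 0, 0], [0, 0, 0]],
  ],
)

```text
clock: 11.92
position: [446.7, 199.9, 250.2]
tcp_rot: [2.346, 1.845, -0.279]
ft_force: [-0.1, -0.5, -0.8]
finger_gap: 0.324
grip_force: 0.0
```

```bash
python3 snap.py 9 scene side wrist; python3 - <<'E'
from h import *
import cv2
np.set_printoptions(precision=1,suppress=True)
P={}
for n in("scene","side","wrist"):
    c=load(n+"9.pkl");f=az(76.4,90);v=np.array([444.8,190.,68.5])
    hsv=cv2.cvtColor(c["img"],cv2.COLOR_RGB2HSV);m=cv2.inRange(hsv,(12,140,70),(32,255,255))
    k,_,s,ce=cv2.connectedComponentsWithStats(m)
    e=proj(c,v+68*f);j=1+np.argmin(np.linalg.norm(ce[1:]-e,axis=1));P[n]=ce[j];print(n,"expect",e,"found",ce[j],s[j,4])
for a,b in(("scene","side"),("scene","wrist")):
    q,e=tri(load(a+"9.pkl"),P[a],load(b+"9.pkl"),P[b]);d=q-v;print(a,b,q,e,"along",d@f,"across",d@az(-13.6,90),"dz",d[2])
# scene change elsewhere: block
a,b=load("side0.pkl")["img"].astype(int),load("side9.pkl")["img"].astype(int)
D=(abs(a-b).max(2)>40)[255:355,275:375];print("block area changed px",D.sum(),np.argwhere(D).mean(0)+[255,275])
E
```

```text
12.075 [446.31 199.73 249.14] [ 0.42  0.23  1.53 -0.18  1.53  0.68] [1.46 1.14 0.21] 0.32693351129338266 0.0
[[ 0.23  0.97 -0.06]
 [ 0.94 -0.24 -0.23]
 [-0.23 -0.   -0.97]]
scene expect [390.2 199.9] found [391.6 200.4] 23
side expect [274.1 176.3] found [274.  92.] 1
wrist expect [324.2  89.8] found [324.2  86.7] 143
scene side [541.1 317.2 266.5] 136.32935108542887 along 146.32577096319773 across 63.69250344172661 dz 198.041269219897
scene wrist [461.5 259.8  69.5] 1.1640820201739015 along 71.77652872434344 across -0.1393937040370574 dz 0.9503094846104432
block area changed px 676 [270.4 288.3]
```

```bash
python3 - <<'E'
from h import *
import cv2
for n in("side","scene"):
  for t in("0","9"):
    h=cv2.cvtColor(load(n+t+".pkl")["img"],cv2.COLOR_RGB2HSV)
    r=cv2.inRange(h,(0,190,90),(5,255,255))|cv2.inRange(h,(174,190,90),(180,255,255))
    y,x=np.nonzero(r);k=(x>200)&(x<380)&(y>110)&(y<310);print(n,t,"red",x[k].mean().round(1),y[k].mean().round(1),k.sum())
from rig import arm
print(arm.finish_job())
E
```

```text
side 0 red 343.2 265.8 194
side 9 red 343.2 265.9 197
scene 0 red 227.7 140.5 52
scene 9 red 227.8 140.6 56
the job is handed in; nothing more can be done
None
```

The axle is out of the tool block and seated in both vees with the head and thread clear of the blocks; the driver and block did not shift, nothing touched the gauge, and the job was handed in at about 12 s.

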